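Pack the second layer of soap: lay in the layer board, then the bars

TASK

The soap rack already holds its lower layers of hand-cut soap. Take the slatted bamboo layer board out of the towel holder and lay it flat in the rack on top of that soap, then put the two bars from the slate tray on the board, end to end, lying flat between the rack's corners. Set the board and bars down gently by feel, neither dropping them nor forcing the board against the soap, and leave the dispenser, bottle and tumbler where they stand.

Things in the scene. Friction and masses are not known exactly. Their poses are not given: they have to be found in the camera images.
- soap_rack: Pale-wood rack, fixed: outside 86 (its x) x 224 (its y) mm, inside 70 x 208 mm. Long sides only 30 mm high; ends, and the last 28 mm of each long side, 90 mm high. Origin: centre of its underside, on the counter; z up; yaw within 0.3 rad. In it bars lie end to end; their common flat top is 34 to 70 mm above the counter, differs each time and is not reported: feel for it or look.
- layer_board: Slatted bamboo board 64 (its x) x 200 (its y) x 8 mm thick (its z), about 70 g, slats flush, rigid; origin at its centre. Starts standing on a long edge in the towel holder: its x vertical, its y along the holder's y, lower edge 6 mm and upper edge 70 mm above the counter. Either face may lie up. In the rack it has 3 mm to spare at each long side and 4 mm at each end.
- towel_holder: Chrome guest-towel holder, fixed: base plate 70 (its x) x 200 (its y) x 6 mm with two parallel hoops of 5 mm wire, 160 mm long along its y, tops 43 mm above the counter, 12 mm clear between them; the board stands between, its upper 27 mm free to grasp. Origin: centre of its underside; z up. It stands to the left or the right of the rack, yaw within 0.3 rad.
- tray: Flat slate tray without a rim, 110 mm (its x) by 250 mm (its y) by 12 mm thick, fixed, on the other side of the rack; origin centre of its underside. The two bars to be packed lie on it.
- bar_a: Cream soap bar with a paper band, 60 (its x) x 95 (its y) x 32 mm high (its z), about 180 g, rigid, rounded edges; origin at its centre. Starts lying on the slate tray, centre 28 mm above the counter, its length within 0.15 rad of the tray's y. Resting on the laid board, its centre is 20 mm above the board's centre. The two bars are alike; either may go at either end.
- bar_b: The second bar on the slate tray, exactly like bar_a, about 128 mm from it along the tray's y.
- dispenser: Bystander: peach pump dispenser with chrome pump, 72 mm across, 164 mm tall, standing loose beyond the rack; origin centre of its foot.
- mini_bottle: Bystander: small toiletry bottle, 34 mm across, 85 mm tall, standing loose; origin centre of its foot.
- tumbler: Bystander: glass tumbler, 68 mm across, 95 mm tall, standing loose; origin centre of its foot.

How it is judged:
By the outcome, as a careful person would: the job done as asked, in the order asked, and still so for the second after the job is handed in, with the robot touching nothing.
It also fails if it takes over 72 s, if anything falls off the work surface, if the arm or the gripper's body presses on something with over 40 N, if the wrist force passes 120 N, or if a joint passes its speed limit or range.

ROBOT

A 6-joint arm with a two-finger parallel gripper is mounted at the origin on the work surface. World frame = base frame: x ahead of the robot, y to its left, z up, the work surface at z = 0. Lengths are in mm, angles in rad, forces in N, time in s.
With the tool pointing down it reaches from about 300 to 775 mm from the base axis. Payload 14.6 kg.
Tool frame: the origin (TCP) lies midway between the tips of the shut fingers; the grasp point (between the pads) lies behind it (manip.grip_depth is the z of the grasp point in the tool frame, in mm); z points along the fingers, y is the line along which they close (so a half turn about z gives the same grasp; the last joint's range is limited). The gripper opens to 94 mm and grips with 3 to 60 N. Pads are 16 mm wide; open, the fingers measure 119 mm over their backs; the gripper's body (75 mm by 177 mm) begins 78 mm behind the grasp point.
Start: joints at [1.044, 0.3, 1.521, -0, 1.321, -0.067], TCP at [244.069, 492.869, 205.446] pointing down, gripper open.
Joint ranges: [-3.03, 3.03], [-0.79, 2.21], [0.23, 2.52], [-1.04, 4.18], [0, 3.07], [-2.55, 2.55]. Speed limits (rad/s): [2.22, 2.22, 2.57, 3.14, 3.14, 3.14].

INTERFACE

Orientations are given as [roll, pitch, yaw] about the fixed x, y, z axes, in that order (R = Rz(yaw) Ry(pitch) Rx(roll)).
In Python, from cell import manip gives the robot as it stands.
- The arm moves only by the shell command python3 nudge.py FILE [OPENING] [FORCE], which reads ROWS from the file FILE. ROWS is a JSON list that holds a single list of rows (three levels of brackets), with 1 to 5 rows, each of 6 numbers: dx, dy, dz in mm, then a rotation vector rx, ry, rz in rad; each row is the pose to reach, as a shift and turn from the pose commanded when the command began, along the tool's axes at that moment; what a row does not reach only later rows make up. A row lasts 1/10 s, in which the tool goes at most 50 mm and 0.15 rad, less where a joint would pass 70% of its speed; a pose out of reach is approached as far as the arm can. OPENING is the finger opening in mm, set as the command begins (- or left out keeps the last). The fingers move at their own pace and stop on an object; FORCE is the grip in N (left out, the last holds). Time passes only in rows, so rows that do not move let the fingers close. It prints the time, the measured TCP pose, the force, the opening and the grip force at its end. Input that does not fit is refused with a message, and nothing moves.
- manip.read_state(): the state, without advancing time (a new reading comes with each control period).
- manip.camera(name): name is "scene" or "top" or "wrist"; returns (picture, depth): 384x512x3 uint8, red, green, blue; 384x512 float32, mm along the optical axis (not along the pixel's ray), 0 where there is no reading.
- manip.camera_info(name): a dict with "K" (3x3 intrinsics, pixels), "rvec" (rotation vector, rad) and "tvec" (3), from world to camera coordinates, as OpenCV has them; the wrist camera has in their place "mount" (4x4, takes a point from camera to tool coordinates, whose origin is the TCP and whose axes are the flange's). Camera axes: x right, y down, z forward; pixel columns grow to the right and rows downward; lengths in mm; the calibration is good to about 2 mm. A picture is of the moment at which its call begins: read the wrist's pose just before it. camera_info takes no time and is no camera call.
- manip.sign_off(): hands the job in; it is judged then, once.
The state is a dict: "clock": time; "joints": joint angles; "qd": joint speeds; "effort": joint torques, N m; "eef_pos": TCP position; "eef_rot": TCP orientation; "wrist_force": force on the tool from outside, world axes, zero at the start; "moment": the same for the moment, N m; "finger_gap": finger opening in mm; "finger_force": force on a finger pad.
Only numpy, scipy, OpenCV 4.12 (cv2) and the standard library are available. Lean on these libraries where they do the work, as an engineer would, in place of code of your own. Each camera call takes 0.05 s, during which the arm holds its last target. There are 200 camera calls.

## Working session

There is one attempt and no reset: what is moved stays moved. The work goes in short steps, Python scripts to look and compute and a shell command to move; the robot and the scene stay as the last step left them, time stands still between calls to the robot, and variables do not carry over. Pictures are saved under pics/ and viewed, at most 10 in all, crops included, and the job is handed in when it is done.

```bash
ls; mkdir -p pics
python3 - <<'E'
from cell import manip
import cv2,numpy as np
s=manip.read_state();print(s['clock'],s['eef_pos'],s['eef_rot'],manip.grip_depth)
for n in ("scene","top","wrist"):
    p,d=manip.camera(n);cv2.imwrite(f'pics/{n}0.png',p[:,:,::-1]);np.save(f'pics/{n}0.npy',d);print(n,manip.camera_info(n))
a=cv2.imread('pics/top0.png');cv2.imwrite('pics/top0b.png',cv2.resize(a,(800,600)))
E
```

```text
cell.py
nudge.py
pics
  3 cell.py
  5 nudge.py
  8 total
0.0 [243.94238668 492.62539032 204.87612675] [-3.14036373e+00 -6.20512783e-05  2.68175709e+00] -18.8
scene {'K': array([[380.01098596,   0.        , 252.863411  ],
       [  0.        , 380.01098596, 189.1858538 ],
       [  0.        ,   0.        ,   1.        ]]), 'rvec': array([ 2.06050584,  0.95139439, -0.44039821]), 'tvec': array([-374.05847271, -238.45940716, 1473.74987836])}
top {'K': array([[466.83382092,   0.        , 250.79125317],
       [  0.        , 466.83382092, 192.99669614],
       [  0.        ,   0.        ,   1.        ]]), 'rvec': array([ 2.16546622, -2.17901473,  0.15474993]), 'tvec': array([ -30.49797835,  615.25008111, 1411.91268046])}
wrist {'K': array([[341.62490017,   0.        , 251.35971492],
       [  0.        , 341.62490017, 189.96648168],
       [  0.        ,   0.        ,   1.        ]]), 'mount': array([[ 9.77712892e-04, -9.59804970e-01, -2.80666106e-01,
         8.16032736e+01],
       [ 9.99999276e-01,  1.13530502e-03, -3.98905379e-04,
        -5.62329358e-03],
       [ 7.01513005e-04, -2.80665513e-01,  9.59805385e-01,
        -1.79681815e+02],
       [ 0.00000000e+00,  0.00000000e+00,  0.00000000e+00,
         1.00000000e+00]])}
```
View pics/top0b.png

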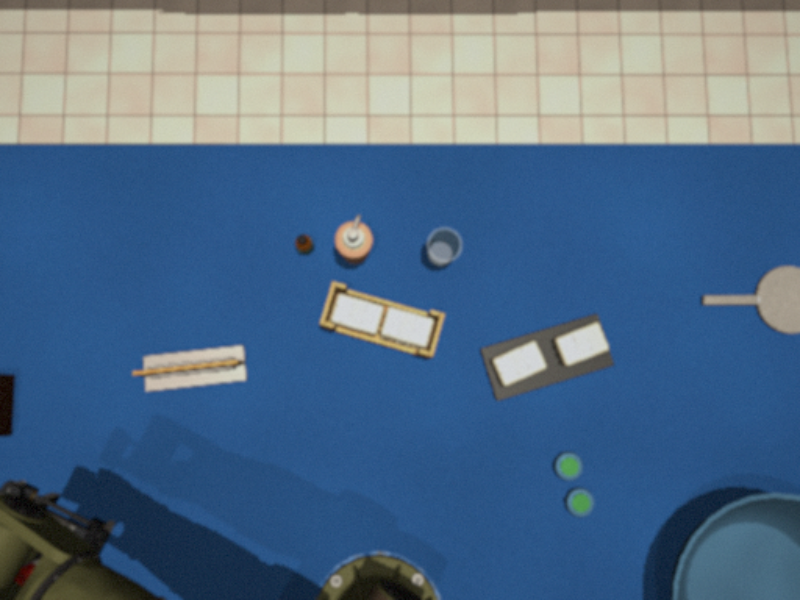

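View pics/scene0.png

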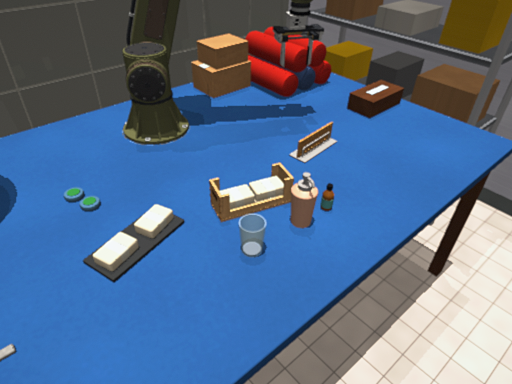

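The top view shows the holder with the board at about (190,368), the rack at (383,320), and the tray with its bars at (548,355), all in the enlarged picture. The dispenser, bottle and tumbler stand beyond the rack. In the scene view the soap sits low in the rack.

Create h.py:
```python
import numpy as np,cv2
from scipy.spatial.transform import Rotation as Ro
from cell import manip
def pose(s=None):
    s=s or manip.read_state();T=np.eye(4);T[:3,:3]=Ro.from_euler('xyz',s['eef_rot']).as_matrix();T[:3,3]=s['eef_pos'];return T
def cam(n,T=None):
    """K and camera-to-world"""
    i=manip.camera_info(n)
    if n=='wrist': return i['K'],T@i['mount']
    M=np.eye(4);M[:3,:3]=cv2.Rodrigues(i['rvec'])[0];M[:3,3]=i['tvec'];return i['K'],np.linalg.inv(M)
def cloud(d,K,C):
    v,u=np.indices(d.shape);p=np.stack([(u-K[0,2])/K[0,0]*d,(v-K[1,2])/K[1,1]*d,d],-1)
    P=p@C[:3,:3].T+C[:3,3];P[d<=0]=np.nan;return P
def onz(u,v,z,K,C):
    r=C[:3,:3]@np.array([(u-K[0,2])/K[0,0],(v-K[1,2])/K[1,1],1]);return C[:3,3]+r*(z-C[2,3])/r[2]
def tri(obs):
    """obs: list of (u,v,K,C)"""
    A=np.zeros((3,3));b=np.zeros(3)
    for u,v,K,C in obs:
        r=C[:3,:3]@np.array([(u-K[0,2])/K[0,0],(v-K[1,2])/K[1,1],1]);r/=np.linalg.norm(r);M=np.eye(3)-np.outer(r,r);A+=M;b+=M@C[:3,3]
    return np.linalg.solve(A,b)
def shoot(name):
    T=pose();p,d=manip.camera('wrist');cv2.imwrite(f'pics/{name}.png',p[:,:,::-1]);np.savez(f'pics/{name}.npz',T=T,d=d,p=p);return T,p,d
def rect(pts):
    (c,(w,h),a)=cv2.minAreaRect(pts.astype(np.float32));
    if w>h: a-=90;w,h=h,w
    return np.round(c,1),round(w,1),round(h,1),round(np.deg2rad((a+90)%180-90),4)  # angle of short side from x
```

Run:
```python
from h import *
d=np.load('pics/top0.npy');K,C=cam('top');P=cloud(d,K,C)
def reg(n,u0,u1,v0,v1,zs):
    Q=P[v0:v1,u0:u1].reshape(-1,3);
    for a,b in zs:
        q=Q[(Q[:,2]>a)&(Q[:,2]<b)]
        print(n,a,b,len(q),np.median(q[:,2]) if len(q) else 0, rect(q[:,:2]) if len(q)>5 else '')
reg('counter',150,200,260,300,[(-20,20)])
reg('holder',80,165,210,260,[(3,12),(55,80)])
reg('rack',200,290,175,235,[(75,110),(30,72)])
reg('tray',300,400,195,260,[(6,20),(36,55)])
reg('disp',208,245,130,175,[(20,200)])
reg('bott',184,205,140,168,[(20,100)])
reg('tumb',268,300,140,175,[(10,120)])
```

```text
counter -20 20 1992 0.2812580878734252 (array([350.3, 203.7]), 120.3, 154.2, np.float64(-0.0086))
holder 3 12 1313 5.706324606766202 (array([490.8, 367. ]), 152.6, 262.8, np.float64(-0.0063))
holder 55 80 200 69.46607705027384 (array([489.2, 364. ]), 8.4, 200.0, np.float64(0.1048))
rack 75 110 258 89.63766996833374 (array([578.6, -12.6]), 86.4, 224.9, np.float64(-0.289))
rack 30 72 1481 55.39317771700553 (array([577.8, -14.1]), 86.0, 220.4, np.float64(-0.2893))
tray 6 20 1692 12.353530759596879 (array([ 509.6, -346. ]), 202.1, 313.6, np.float64(-0.0043))
tray 36 55 1172 44.58308863779462 (array([ 513. , -344.9]), 66.1, 227.0, np.float64(0.3023))
disp 20 200 501 120.19813484082397 (array([727.1,  41.6]), 67.4, 68.8, np.float64(-0.8054))
bott 20 100 111 58.699892263295396 (array([732.6, 142.7]), 31.0, 32.9, np.float64(-0.5016))
tumb 10 120 318 69.92380451935696 (array([ 723.5, -145.7]), 66.5, 98.3, np.float64(0.1958))
```

```bash
cat > goal.py <<'E'
# goal.py x y z yc tilt : TCP target, angle of closing axis (world), tilt about tool x (rad, + = fingers toward +closing dir)
import sys;from h import *
x,y,z,yc,t=map(float,sys.argv[1:6]);T=pose()
G=Ro.from_euler('xyz',[np.pi,0,yc+np.pi/2])*Ro.from_rotvec([-t,0,0]) if 1 else 0
R=Ro.from_matrix(T[:3,:3]);d=T[:3,:3].T@(np.array([x,y,z])-T[:3,3])
print('row',d.round(1).tolist(),(R.inv()*G).as_rotvec().round(3).tolist(),'tooldir',G.as_matrix()[:,2].round(2))
E
python3 - <<'E'
from h import *
d=np.load('pics/top0.npy');K,C=cam('top');P=cloud(d,K,C).reshape(-1,3)
yaw=-.289;L=(P[:,:2]-[578.4,-13])@np.array([[np.cos(yaw),-np.sin(yaw)],[np.sin(yaw),np.cos(yaw)]])
m=(abs(L[:,0])<24)&(abs(L[:,1])<90)
for a,b in((-90,-50),(-50,-10),(10,50),(50,90)):
    k=m&(L[:,1]>a)&(L[:,1]<b);print(np.nanpercentile(P[k,2],[10,50,90]))
E
python3 goal.py 489 364 130 0.105 0; python3 goal.py 489 364 130 0.105 0.5
```

```text
[53.313081   57.04791169 60.3379809 ]
[52.54964151 56.1682882  60.38830524]
[53.11705671 56.64311747 60.82642484]
[52.53005178 56.45072095 60.73437298]
row [-276.7, -6.6, 75.0] [-0.001, 0.0, 1.006] tooldir [ 0.  0. -1.]
row [-276.7, -6.6, 75.0] [-0.458, -0.251, 0.984] tooldir [ 0.48  0.05 -0.88]
```

```bash
echo '[[[-40, -1, 10, 0, 0, 0.14], [-80, -2, 20, 0, 0, 0.29], [-120, -3, 32, 0, 0, 0.43], [-160, -4, 44, 0, 0, 0.58], [-200, -5, 55, 0, 0, 0.72]]]' > rows.txt && python3 nudge.py rows.txt 40; python3 goal.py 489 364 130 0.105 0
```

```text
clock: 0.65
eef_pos: [422.3, 398.6, 149.7]
eef_rot: [-3.141, 0.0, 1.956]
wrist_force: [0.9, 1.3, 0.7]
finger_gap: 57.4
finger_force: 0.0
row [-57.1, 48.9, 19.7] [-0.0, 0.0, 0.28] tooldir [ 0.  0. -1.]
```

```bash
echo '[[[-28, 24, 6, 0, 0, 0.14], [-57, 49, 12, 0, 0, 0.28], [-57, 49, 12, 0, 0, 0.28]]]' > rows.txt && python3 nudge.py rows.txt 40
python3 - <<'E'
from h import *
T,p,d=shoot('w1');K,C=cam('wrist',T);P=cloud(d,K,C);Q=P.reshape(-1,3)
q=Q[(Q[:,2]>60)&(Q[:,2]<76)&(abs(Q[:,1]-364)<130)];print(len(q),np.median(q[:,2]),rect(q[:,:2]))
cv2.imwrite('pics/w1b.png',cv2.resize(cv2.imread('pics/w1.png'),(768,576)))
E
python3 goal.py 489 364 47 0.105 0
```

```text
clock: 0.95
eef_pos: [490.8, 363.0, 136.9]
eef_rot: [-3.14, 0.001, 1.673]
wrist_force: [-0.2, -0.6, -0.1]
finger_gap: 40.2
finger_force: 0.0
2724 70.30435643738724 (array([489.2, 363.7]), 7.8, 199.4, np.float64(0.1057))
row [-0.2, -0.1, 90.4] [-0.001, 0.001, 0.003] tooldir [ 0.  0. -1.]
```

View pics/w1b.png

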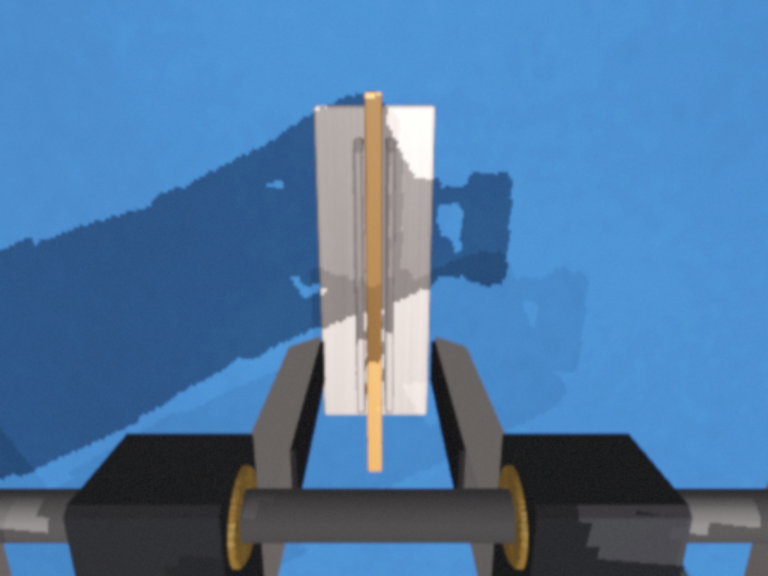

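The wrist view shows the board edge-on, running from (374,95) to (374,470) and centred between the fingers. Both cameras agree on its pose and its 70 mm height, so I'm descending to grip.

```bash
echo '[[[0, 0, 40, 0, 0, 0], [0, 0, 70, 0, 0, 0], [0, 0, 85, 0, 0, 0], [0, 0, 90, 0, 0, 0], [0, 0, 90, 0, 0, 0]]]' > rows.txt && python3 nudge.py rows.txt 40; echo '[[[0, 0, 0, 0, 0, 0], [0, 0, 0, 0, 0, 0], [0, 0, 0, 0, 0, 0], [0, 0, 0, 0, 0, 0]]]' > rows.txt && python3 nudge.py rows.txt 0 25;echo '[[[0, 0, -20, 0, 0, 0], [0, 0, -45, 0, 0, 0], [0, 0, -75, 0, 0, 0], [0, 0, -110, 0, 0, 0], [0, 0, -120, 0, 0, 0]]]' > rows.txt && python3 nudge.py rows.txt; python3 goal.py 606 225 150 0 0.87
```

```text
clock: 1.5
eef_pos: [488.0, 366.1, 49.0]
eef_rot: [3.141, -0.0, 1.683]
wrist_force: [-0.1, 1.0, -0.8]
finger_gap: 39.9
finger_force: 0.0
clock: 1.9
eef_pos: [488.3, 365.7, 48.9]
eef_rot: [3.141, -0.0, 1.682]
wrist_force: [0.3, -0.3, -1.1]
finger_gap: 11.5
finger_force: 0.0
clock: 2.4
eef_pos: [489.1, 366.2, 172.3]
eef_rot: [3.137, -0.002, 1.682]
wrist_force: [-0.1, -1.2, -0.6]
finger_gap: 7.7
finger_force: 25.0
row [-153.4, 100.4, 22.4] [-0.864, -0.051, 0.103] tooldir [ 0.76 -0.   -0.64]
```

```bash
cat > hand.py <<'E'
from h import *
T,p,d=shoot('hand');K,C=cam('wrist',T);P=cloud(d,K,np.array(manip.camera_info('wrist')['mount'])).reshape(-1,3)
q=P[(abs(P[:,1])<7)&(P[:,2]>-60)&(P[:,2]<80)&(P[:,0]>14)];print(len(q),np.percentile(q,[1,50,99],axis=0).round(1))
top=q[q[:,0]>30];top=top[top[:,2]<np.percentile(top[:,2],50)];print(rect(top[:,:2]), np.polyfit(top[:,0],top[:,2],1))
E
python3 hand.py; tail -1 pics/x 2>/dev/null
python3 - <<'E'
from h import *
d=manip.camera('top')[1];K,C=cam('top');Q=cloud(d,K,C).reshape(-1,3)
q=Q[(Q[:,1]>200)&(Q[:,1]<520)&(Q[:,2]>30)&(Q[:,2]<220)&(Q[:,0]>440)];print(len(q));
m=(q[:,1]<290)|(q[:,1]>440);print(np.percentile(q[m],[0,5,50,95,100],axis=0).round(1))
E
```

```text
2944 [[ 15.   -3.5 -18.6]
 [ 61.3   0.3 -17.2]
 [ 97.5   4.4 -15.6]]
(array([64. ,  0.4]), 7.9, 67.9, np.float64(-1.5669)) [-1.21372983e-03 -1.76131666e+01]
231
[[487.1 265.   30.8]
 [487.6 265.4  34.4]
 [497.6 278.4 177.9]
 [503.7 288.9 190.8]
 [508.8 289.5 193.8]]
```

```bash
python3 goal.py 615 225 120 0 0.9; echo '[[[-30, 20, 2, -0.14, 0, 0.02], [-60, 40, 4, -0.28, -0.01, 0.04], [-90, 60, 8, -0.42, -0.02, 0.06], [-120, 80, 12, -0.57, -0.03, 0.08], [-140, 100, 18, -0.71, -0.04, 0.1]]]' > rows.txt && python3 nudge.py rows.txt; python3 goal.py 615 225 80 0 0.9
```

```text
row [-154.1, 110.0, 49.6] [-0.897, -0.051, 0.103] tooldir [ 0.78 -0.   -0.62]
clock: 3.0
eef_pos: [598.9, 238.1, 149.7]
eef_rot: [2.454, 0.007, 1.576]
wrist_force: [1.7, -1.4, -0.7]
finger_gap: 8.1
finger_force: 25.0
row [-12.7, -31.9, 64.1] [-0.213, 0.001, 0.009] tooldir [ 0.78 -0.   -0.62]
```

```bash
echo '[[[-4, -11, 21, -0.07, 0, 0], [-8, -21, 42, -0.14, 0, 0], [-12, -32, 64, -0.21, 0, 0.01], [-12, -32, 64, -0.21, 0, 0.01]]]' > rows.txt && python3 nudge.py rows.txt; python3 goal.py 615 225 40 0 0.9;  python3 goal.py 615 225 32 0 0.9; python3 hand.py
```

```text
clock: 3.4
eef_pos: [633.5, 225.1, 121.2]
eef_rot: [2.345, -0.011, 1.582]
wrist_force: [-0.1, -0.2, -0.2]
finger_gap: 7.7
finger_force: 25.0
row [-0.8, -70.9, 43.5] [-0.103, -0.015, -0.001] tooldir [ 0.78 -0.   -0.62]
row [-0.9, -76.7, 49.1] [-0.103, -0.015, -0.001] tooldir [ 0.78 -0.   -0.62]
2951 [[ 15.2  -3.4 -18.1]
 [ 61.    0.4 -16.6]
 [ 97.6   4.5 -15. ]]
(array([64.2,  0.5]), 7.8, 67.8, np.float64(-1.5689)) [-7.11266331e-04 -1.71113595e+01]
```

```bash
echo '[[[0, -20, 12, -0.04, 0, 0], [0, -40, 24, -0.07, 0, 0], [0, -56, 30, -0.1, -0.01, 0], [0, -56, 30, -0.1, -0.01, 0], [0, -56, 30, -0.1, -0.01, 0]]]' > rows.txt && python3 nudge.py rows.txt; python3 goal.py 615 225 36 0 0.9; python3 -c "
from h import *;s=manip.read_state();print(s['joints'],s['qd'])"
```

```text
clock: 3.95
eef_pos: [640.4, 225.4, 115.4]
eef_rot: [2.345, -0.019, 1.59]
wrist_force: [-0.1, 0.3, -1.5]
finger_gap: 7.4
finger_force: 25.0
row [-1.4, -74.5, 37.4] [-0.104, -0.027, -0.001] tooldir [ 0.78 -0.   -0.62]
[ 0.38011276  0.40547937  1.82427326 -1.04036056  0.28167313  1.29336897] [-0.00152441 -0.00783902 -0.00056673 -0.00094206  0.00127354 -0.00325233]
```

```bash
echo '[[[0, 10, -20, 0.14, 0, 0], [0, 20, -40, 0.28, 0, 0], [0, 30, -50, 0.42, 0, 0], [0, 40, -50, 0.57, 0, 0], [0, 50, -50, 0.71, 0, 0]]]' > rows.txt && python3 nudge.py rows.txt; python3 goal.py 480 155 170 0.32 -0.3;python3 goal.py 480 155 170 0.32 0
```

```text
clock: 4.45
eef_pos: [639.3, 225.9, 189.8]
eef_rot: [2.853, -0.013, 1.585]
wrist_force: [-0.4, 0.2, -0.8]
finger_gap: 7.8
finger_force: 25.0
row [-68.8, -159.0, -27.5] [0.586, -0.015, -0.31] tooldir [-0.28 -0.09 -0.96]
row [-68.8, -159.0, -27.5] [0.288, 0.031, -0.305] tooldir [ 0.  0. -1.]
```

```bash
echo '[[[-14, -32, -6, 0.12, 0, -0.06], [-28, -64, -12, 0.24, 0, -0.12], [-42, -96, -18, 0.36, 0, -0.19], [-55, -128, -22, 0.48, 0, -0.25], [-69, -159, -28, 0.59, -0.01, -0.31]]]' > rows.txt && python3 nudge.py rows.txt; python3 goal.py 440 145 110 0.32 -0.95
```

```text
clock: 4.95
eef_pos: [479.0, 152.9, 166.9]
eef_rot: [-2.835, -0.002, 1.888]
wrist_force: [-0.3, -0.6, -1.2]
finger_gap: 7.6
finger_force: 25.0
row [4.6, -20.4, 66.2] [0.643, -0.003, -0.001] tooldir [-0.77 -0.26 -0.58]
```

```bash
echo '[[[1, -4, 13, 0.13, 0, 0], [2, -8, 26, 0.26, 0, 0], [3, -12, 40, 0.39, 0, 0], [4, -16, 53, 0.52, 0, 0], [5, -20, 66, 0.64, 0, 0]]]' > rows.txt && python3 nudge.py rows.txt; python3 goal.py 431 142 38 0.32 -0.95; python3 goal.py 431 142 30 0.32 -0.95;python3 -c "
from h import *;s=manip.read_state();print(s['joints'],s['qd'])"; python3 hand.py
```

```text
clock: 5.45
eef_pos: [441.6, 146.4, 109.3]
eef_rot: [-2.195, -0.0, 1.886]
wrist_force: [0.2, 0.1, -1.5]
finger_gap: 7.6
finger_force: 25.0
row [-0.9, 51.2, 51.0] [0.003, -0.004, -0.002] tooldir [-0.77 -0.26 -0.58]
row [-0.9, 57.7, 55.6] [0.003, -0.004, -0.002] tooldir [-0.77 -0.26 -0.58]
[ 0.26508521  0.8117041   1.24664017 -0.0453275   2.02920893 -0.04975451] [ 0.02573226  0.72548814 -0.33425259 -0.03670196  0.7978679   0.01420934]
2926 [[ 15.1  -4.1 -18.9]
 [ 61.1   0.  -17.4]
 [ 97.3   3.7 -15.8]]
(array([64. , -0.1]), 7.8, 67.4, np.float64(1.5667)) [-8.81346163e-04 -1.79103107e+01]
```

```bash
echo '[[[0, 18, 17, 0, 0, 0], [0, 36, 34, 0, 0, 0], [-1, 46, 46, 0, 0, 0], [-1, 50, 49, 0, 0, 0], [-1, 51, 50, 0, 0, 0]]]' > rows.txt && python3 nudge.py rows.txt; echo '[[[0, 1.6, 1.2, 0, 0, 0], [0, 1.6, 1.2, 0, 0, 0]]]' > rows.txt && python3 nudge.py rows.txt |grep -E 'pos|wrist'; echo '[[[0, 1.6, 1.2, 0, 0, 0], [0, 1.6, 1.2, 0, 0, 0]]]' > rows.txt && python3 nudge.py rows.txt |grep -E 'pos|wrist'
```

```text
clock: 6.0
eef_pos: [432.2, 142.1, 39.3]
eef_rot: [-2.2, -0.0, 1.886]
wrist_force: [0.3, -0.3, -0.4]
finger_gap: 7.6
finger_force: 25.0
eef_pos: [432.3, 142.2, 37.5]
wrist_force: [0.1, 0.1, -0.4]
eef_pos: [431.9, 142.1, 34.9]
wrist_force: [0.1, 0.4, -0.6]
```

```bash
for i in 1 2; do echo '[[[0, 1.2, 0.9, 0, 0, 0], [0, 1.2, 0.9, 0, 0, 0]]]' > rows.txt && python3 nudge.py rows.txt |grep -E 'pos|wrist'; done
```

```text
eef_pos: [431.8, 142.1, 33.2]
wrist_force: [-0.0, 0.3, -1.3]
eef_pos: [431.7, 142.1, 31.7]
wrist_force: [-0.4, 1.1, -0.6]
```

```bash
for i in 1 2; do echo '[[[0, 0.8, 0.6, 0, 0, 0], [0, 0.8, 0.6, 0, 0, 0]]]' > rows.txt && python3 nudge.py rows.txt |grep -E 'pos|wrist'; done
```

```text
eef_pos: [431.8, 142.1, 31.0]
wrist_force: [-0.4, 0.3, 1.3]
eef_pos: [432.0, 142.1, 30.6]
wrist_force: [1.1, 0.5, 7.0]
```

```bash
echo '[[[0, 0, 0, 0, 0, 0], [0, 0, 0, 0, 0, 0], [0, 0, 0, 0, 0, 0]]]' > rows.txt && python3 nudge.py rows.txt 22; echo '[[[0, 1.6, 1.2, 0, 0, 0], [0, 3.2, 2.4, 0, 0, 0], [0, 4.8, 3.5, 0, 0, 0], [0, 6.4, 4.6, 0, 0, 0], [0, 7.3, 5.2, 0, 0, 0]]]' > rows.txt && python3 nudge.py rows.txt |grep -E 'pos|wrist'
python3 - <<'E'
from h import *
T,p,d=shoot('lay');K,C=cam('wrist',T);P=cloud(d,K,C).reshape(-1,3)
cv2.imwrite('pics/layb.png',cv2.resize(cv2.imread('pics/lay.png'),(768,576)))
E
```

```text
clock: 7.5
eef_pos: [431.7, 142.0, 29.7]
eef_rot: [-2.198, -0.001, 1.886]
wrist_force: [0.3, -0.4, -0.3]
finger_gap: 22.1
finger_force: 0.1
eef_pos: [431.8, 142.1, 20.6]
wrist_force: [0.0, 0.4, -1.0]
```

View pics/layb.png

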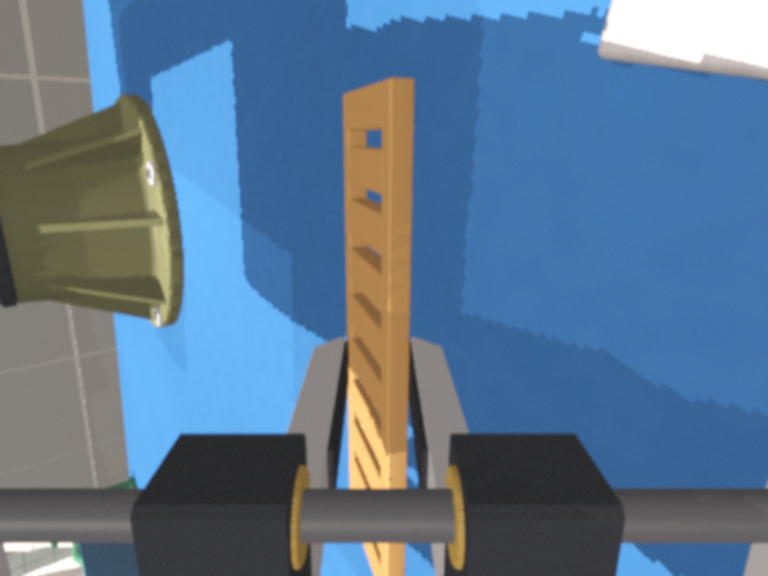

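The board lies slanted on the lower (right) finger, from (400,80) to (390,560). I'll slide the finger out so it lies flat.

```bash
echo '[[[0, 22, -32, 0, 0, 0], [0, 42, -62, 0, 0, 0], [0, 42, -68, 0, 0, 0], [0, 40, -80, 0, 0, 0]]]' > rows.txt && python3 nudge.py rows.txt
python3 - <<'E'
from h import *
d=manip.camera('top')[1];K,C=cam('top');Q=cloud(d,K,C).reshape(-1,3)
q=Q[(Q[:,1]>10)&(Q[:,1]<270)&(Q[:,2]>4)&(Q[:,2]<40)&(Q[:,0]>350)&(Q[:,0]<500)];print(len(q),np.percentile(q[:,2],[5,50,95]),rect(q[:,:2]))
E
python3 goal.py 500 165 150 0.32 0
```

```text
clock: 8.45
eef_pos: [515.5, 169.3, 34.6]
eef_rot: [-2.197, -0.001, 1.886]
wrist_force: [0.1, -0.1, -0.3]
finger_gap: 21.9
finger_force: 0.0
486 [ 4.22398239  7.68860377 13.19511691] (array([425.1,  68.8]), 112.6, 148.6, np.float64(1.5672))
row [0.7, -101.9, -52.7] [-0.942, -0.003, -0.004] tooldir [ 0.  0. -1.]
```

Retracted. Now turning the tool upright above the board and opening the fingers to look.

```bash
echo '[[[0, -20, -20, -0.14, 0, 0], [0, -45, -40, -0.28, 0, 0], [0, -70, -60, -0.42, 0, 0], [0, -90, -64, -0.56, 0, 0], [0, -100, -64, -0.7, 0, 0]]]' > rows.txt && python3 nudge.py rows.txt 88 >/dev/null; python3 goal.py 450 150 170 0.32 0
```

```text
row [2.0, -62.9, 1.0] [-0.233, -0.001, -0.005] tooldir [ 0.  0. -1.]
```

```bash
echo '[[[1, -20, 0, -0.12, 0, 0], [1, -40, 0, -0.23, 0, 0], [2, -63, 1, -0.23, 0, 0], [2, -63, 1, -0.23, 0, 0]]]' > rows.txt && python3 nudge.py rows.txt
python3 - <<'E'
from h import *
T,p,d=shoot('w2');K,C=cam('wrist',T);Q=cloud(d,K,C).reshape(-1,3)
cv2.imwrite('pics/w2b.png',cv2.resize(cv2.imread('pics/w2.png'),(768,576)))
def f(Q):
    q=Q[(Q[:,1]>10)&(Q[:,1]<255)&(Q[:,2]>5)&(Q[:,2]<20)&(Q[:,0]>350)&(Q[:,0]<500)];print(len(q),np.percentile(q[:,2],[5,50,95]),rect(q[:,:2]))
f(Q);d=manip.camera('top')[1];K,C=cam('top');f(cloud(d,K,C).reshape(-1,3))
E
```

```text
clock: 9.4
eef_pos: [447.9, 149.5, 169.1]
eef_rot: [-3.13, -0.0, 1.886]
wrist_force: [-0.4, 0.0, -0.0]
finger_gap: 87.7
finger_force: 0.0
9707 [6.8650693  8.27268528 9.48958231] (array([424.4, 137.9]), 64.0, 200.0, np.float64(0.3153))
540 [ 5.18853996  8.39907669 14.02111883] (array([425.5, 130.2]), 148.2, 235.3, np.float64(-0.0038))
```

View pics/w2b.png

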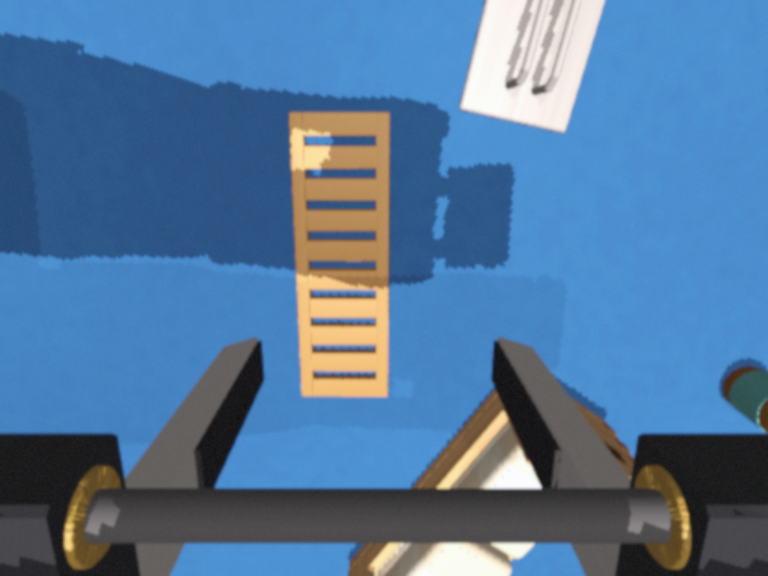

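The board lies flat, corners (290,112) to (388,397) in the picture, at (424.4, 137.9) with yaw 0.315. I'll regrasp it across its width.

```bash
python3 goal.py 424.4 137.9 30 0.3153 0
```

```text
row [-3.6, -26.5, 138.8] [-0.012, -0.0, -0.0] tooldir [ 0.  0. -1.]
```

```bash
echo '[[[-2, -13, 40, 0, 0, 0], [-3, -26, 80, -0.01, 0, 0], [-4, -27, 115, -0.01, 0, 0], [-4, -27, 134, -0.01, 0, 0], [-4, -27, 139, -0.01, 0, 0]]]' > rows.txt && python3 nudge.py rows.txt 86; echo '[[[0, 0, 0, 0, 0, 0]]]' > rows.txt && python3 nudge.py rows.txt ; python3 goal.py 424.4 137.9 2.5 0.3153 0
```

```text
clock: 10.0
eef_pos: [423.2, 137.2, 27.1]
eef_rot: [-3.134, -0.001, 1.886]
wrist_force: [0.2, 0.9, 0.9]
finger_gap: 86.1
finger_force: 0.0
clock: 10.1
eef_pos: [424.2, 137.5, 29.0]
eef_rot: [-3.137, -0.001, 1.886]
wrist_force: [-0.1, 1.1, 0.7]
finger_gap: 85.8
finger_force: 0.0
row [0.3, 0.5, 26.5] [-0.004, -0.001, -0.0] tooldir [ 0.  0. -1.]
```

```bash
echo '[[[0, 0.4, 12, 0, 0, 0], [0, 0.4, 20, 0, 0, 0], [0, 0.4, 25, 0, 0, 0], [0, 0.4, 27, 0, 0, 0], [0, 0.4, 27, 0, 0, 0]]]' > rows.txt && python3 nudge.py rows.txt ; echo '[[[0, 0, 0, 0, 0, 0], [0, 0, 0, 0, 0, 0], [0, 0, 0, 0, 0, 0], [0, 0, 0, 0, 0, 0]]]' > rows.txt && python3 nudge.py rows.txt 58 20;  echo '[[[0, 0, 0, 0, 0, 0], [0, 0, 0, 0, 0, 0], [0, 0, 0, 0, 0, 0]]]' > rows.txt && python3 nudge.py rows.txt
```

```text
clock: 10.6
eef_pos: [424.3, 137.5, 2.5]
eef_rot: [-3.139, -0.0, 1.886]
wrist_force: [-0.2, -0.0, -0.6]
finger_gap: 86.7
finger_force: 0.0
clock: 11.0
eef_pos: [424.4, 137.6, 2.8]
eef_rot: [-3.139, -0.0, 1.886]
wrist_force: [-0.4, 0.4, 1.5]
finger_gap: 63.5
finger_force: 20.0
clock: 11.3
eef_pos: [424.4, 137.6, 2.8]
eef_rot: [-3.139, -0.0, 1.886]
wrist_force: [-1.5, -0.3, 4.8]
finger_gap: 63.4
finger_force: 20.0
```

```bash
echo '[[[0, 0, -10, 0, 0, 0], [0, 0, -40, 0, 0, 0], [0, 0, -80, 0, 0, 0], [0, 0, -120, 0, 0, 0], [0, 0, -150, 0, 0, 0]]]' > rows.txt && python3 nudge.py rows.txt; python3 hand.py; python3 goal.py 578.4 -13 155 -0.289 0
```

```text
clock: 11.8
eef_pos: [424.8, 137.6, 155.5]
eef_rot: [-3.141, -0.0, 1.886]
wrist_force: [-0.2, -0.1, -1.8]
finger_gap: 63.7
finger_force: 20.0
3554 [[14.8 -6.8 -7.1]
 [59.1  0.1 -5.5]
 [99.5  6.8  0.4]]
(array([65.,  0.]), 14.0, 69.7, np.float64(1.5699)) [-2.63983721e-04 -6.03388891e+00]
row [-190.7, 97.6, 4.9] [0.005, -0.001, 0.604] tooldir [ 0. -0. -1.]
```

```bash
echo '[[[-38, 20, 1, 0, 0, 0.12], [-76, 39, 2, 0, 0, 0.24], [-114, 58, 3, 0, 0, 0.36], [-153, 78, 4, 0, 0, 0.48], [-191, 98, 4, 0, 0, 0.6]]]' > rows.txt && python3 nudge.py rows.txt >/dev/null; echo '[[[0, 0, 0, 0, 0, 0], [0, 0, 0, 0, 0, 0]]]' > rows.txt && python3 nudge.py rows.txt
python3 - <<'E'
from h import *
T,p,d=shoot('w3');K,C=cam('wrist',T);Q=cloud(d,K,C).reshape(-1,3)
cv2.imwrite('pics/w3b.png',cv2.resize(cv2.imread('pics/w3.png'),(768,576)))
def L(Q): 
    a=-.289; return (Q[:,:2]-[578.4,-13])@np.array([[np.cos(a),-np.sin(a)],[np.sin(a),np.cos(a)]])
l=L(Q);q=Q[(Q[:,2]>80)&(Q[:,2]<96)&(abs(l[:,0])<60)&(abs(l[:,1])<130)];print('ends',len(q),rect(q[:,:2]));l1=L(q);print(np.percentile(l1,[.5,99.5],axis=0))
k=l1[:,1]>60;
print(rect(l1[k]))
# held board in rack frame
q=Q[(Q[:,2]>150)&(Q[:,2]<172)];l2=L(q);q=q[abs(l2[:,0])<40];l2=L(q);print('board',np.median(q[:,2]),rect(l2),np.percentile(l2,[.5,99.5],axis=0))
E
python3 goal.py 578.4 -13 80 -0.289 0
```

```text
clock: 12.55
eef_pos: [576.8, -14.0, 147.7]
eef_rot: [-3.138, 0.001, 1.286]
wrist_force: [0.2, -0.9, -0.5]
finger_gap: 63.9
finger_force: 20.0
ends 1446 (array([606.8,  82.3]), 28.1, 86.6, np.float64(1.2583))
[[-42.21785876  87.63768844]
 [ 42.92634192 112.43598767]]
(array([ 0. , 99.4]), 28.1, 86.6, np.float64(1.5473))
board 153.24439260897765 (array([ 0.1, -0.5]), 79.9, 198.9, np.float64(0.0049)) [[-34.87174414 -97.79183473]
 [ 34.86273944  98.41196018]]
row [0.9, 2.0, 68.0] [-0.004, 0.001, 0.005] tooldir [ 0. -0. -1.]
```

View pics/w3b.png

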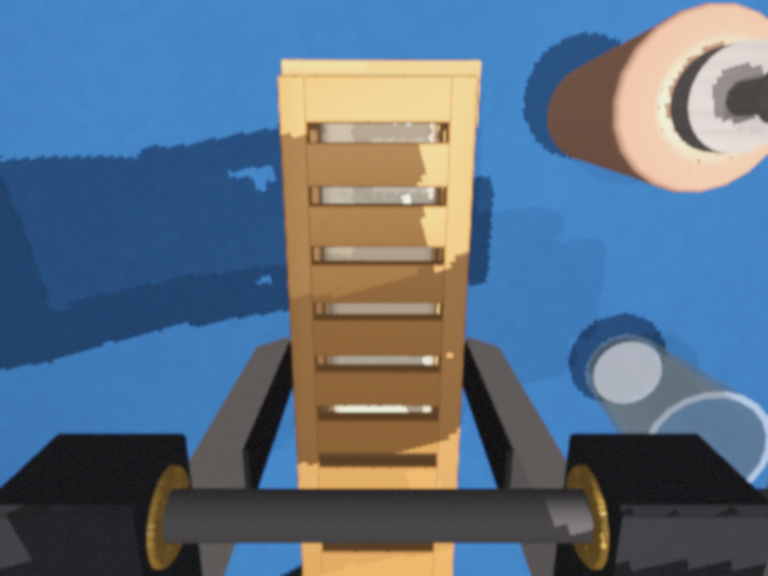

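The held board is level and lined up over the rack, far end at row 75 just inside the rack's end at row 60. The dispenser at (690,95) and the tumbler at (660,400) stay clear.

```bash
echo '[[[1, 2, 15, 0, 0, 0.005], [1, 2, 30, 0, 0, 0.005], [1, 2, 42, 0, 0, 0.005], [1, 2, 45, 0, 0, 0.005], [1, 2, 45, 0, 0, 0.005]]]' > rows.txt && python3 nudge.py rows.txt ; echo '[[[0, 0, 0, 0, 0, 0], [0, 0, 0, 0, 0, 0]]]' > rows.txt && python3 nudge.py rows.txt ;python3 goal.py 578.7 -12.8 72 -0.289 0
python3 - <<'E'
from h import *
T,p,d=shoot('w4');K,C=cam('wrist',T);Q=cloud(d,K,C).reshape(-1,3)
a=-.289;l=(Q[:,:2]-[578.4,-13])@np.array([[np.cos(a),-np.sin(a)],[np.sin(a),np.cos(a)]])
b=(Q[:,2]>102)&(Q[:,2]<116)&(abs(l[:,0])<33)&(l[:,1]>20)&(l[:,1]<125);print('board',np.percentile(l[b],[.3,99.7],axis=0),np.median(Q[b,2]))
e=(Q[:,2]>82)&(Q[:,2]<96)&(abs(l[:,0])<60)&(l[:,1]>60)&(l[:,1]<125);print('rack',np.percentile(l[e],[.3,99.7],axis=0))
cv2.imwrite('pics/w4b.png',cv2.resize(cv2.imread('pics/w4.png'),(768,576)))
E
```

```text
clock: 13.1
eef_pos: [578.9, -12.9, 102.7]
eef_rot: [-3.138, 0.001, 1.281]
wrist_force: [0.6, 0.5, -1.0]
finger_gap: 63.6
finger_force: 20.0
clock: 13.3
eef_pos: [579.5, -13.2, 103.8]
eef_rot: [-3.14, 0.001, 1.281]
wrist_force: [-0.2, -0.2, -0.6]
finger_gap: 63.6
finger_force: 20.0
row [0.2, -0.8, 31.8] [-0.002, 0.001, -0.001] tooldir [ 0. -0. -1.]
board [[-30.02417738  20.81517406]
 [ 32.84048095 100.32127   ]] 109.23471687570674
rack [[-42.64616595  84.10091575]
 [ 42.81929493 111.523312  ]]
```

```bash
echo '[[[0, -0.9, 8, 0, 0, 0], [0, -0.9, 18, 0, 0, 0], [0, -0.9, 28, 0, 0, 0], [0, -0.9, 34, 0, 0, 0], [0, -0.9, 36, 0, 0, 0]]]' > rows.txt && python3 nudge.py rows.txt ; echo '[[[0, 0, 0, 0, 0, 0], [0, 0, 0, 0, 0, 0]]]' > rows.txt && python3 nudge.py rows.txt ;python3 goal.py 578.6 -13 60 -0.289 0
```

```text
clock: 13.85
eef_pos: [577.8, -13.0, 66.0]
eef_rot: [-3.137, 0.002, 1.281]
wrist_force: [0.0, -0.1, -0.0]
finger_gap: 63.3
finger_force: 20.0
clock: 14.05
eef_pos: [578.4, -13.0, 67.5]
eef_rot: [-3.139, 0.001, 1.281]
wrist_force: [-0.4, 0.1, -0.7]
finger_gap: 63.8
finger_force: 20.0
row [0.1, 0.2, 7.5] [-0.002, 0.001, -0.001] tooldir [ 0. -0. -1.]
```

```bash
echo '[[[0, 0, 2, 0, 0, 0], [0, 0, 4, 0, 0, 0], [0, 0, 5.5, 0, 0, 0], [0, 0, 5.5, 0, 0, 0]]]' > rows.txt && python3 nudge.py rows.txt|grep -E 'pos|wrist' ; echo '[[[0, 0, 0.5, 0, 0, 0], [0, 0, 1, 0, 0, 0], [0, 0, 1, 0, 0, 0]]]' > rows.txt && python3 nudge.py rows.txt|grep -E 'pos|wrist'; echo '[[[0, 0, 0.5, 0, 0, 0], [0, 0, 1, 0, 0, 0], [0, 0, 1, 0, 0, 0]]]' > rows.txt && python3 nudge.py rows.txt|grep -E 'pos|wrist'
```

```text
eef_pos: [578.1, -13.0, 61.5]
wrist_force: [0.2, 0.0, -0.7]
eef_pos: [578.2, -13.0, 60.7]
wrist_force: [-0.3, -0.3, -1.3]
eef_pos: [578.1, -13.0, 59.6]
wrist_force: [-0.7, -0.8, -1.0]
```

```bash
for i in 1 2; do echo '[[[0, 0, 0.3, 0, 0, 0], [0, 0, 0.6, 0, 0, 0], [0, 0, 0.6, 0, 0, 0]]]' > rows.txt && python3 nudge.py rows.txt|grep -E 'pos|wrist'; done
```

```text
eef_pos: [578.2, -13.0, 59.1]
wrist_force: [-0.3, -1.4, -0.2]
eef_pos: [578.2, -13.0, 58.8]
wrist_force: [-2.8, 1.0, 4.3]
```

```bash
echo '[[[0, 0, 0, 0, 0, 0], [0, 0, 0, 0, 0, 0], [0, 0, 0, 0, 0, 0]]]' > rows.txt && python3 nudge.py rows.txt 74; echo '[[[0, 0, -15, 0, 0, 0], [0, 0, -40, 0, 0, 0], [0, 0, -80, 0, 0, 0], [0, 0, -110, 0, 0, 0], [0, 0, -130, 0, 0, 0]]]' > rows.txt && python3 nudge.py rows.txt|grep pos; echo '[[[0, 0, 0, 0, 0, 0]]]' > rows.txt && python3 nudge.py rows.txt|grep pos
python3 - <<'E'
from h import *
T,p,d=shoot('w5');K,C=cam('wrist',T);Q=cloud(d,K,C).reshape(-1,3)
a=-.289;l=(Q[:,:2]-[578.4,-13])@np.array([[np.cos(a),-np.sin(a)],[np.sin(a),np.cos(a)]])
b=(Q[:,2]>58)&(Q[:,2]<72)&(abs(l[:,0])<40)&(l[:,1]>-60)&(l[:,1]<125);print('board',np.percentile(l[b],[.3,99.7],axis=0),np.median(Q[b,2]))
A=np.c_[l[b],np.ones(b.sum())];print('plane',np.linalg.lstsq(A,Q[b,2],rcond=None)[0]);print(rect(l[b]))
e=(Q[:,2]>82)&(Q[:,2]<96)&(abs(l[:,0])<60)&(l[:,1]>60)&(l[:,1]<125);print('rack',np.percentile(l[e],[.3,99.7],axis=0))
# tray bars from top
d=manip.camera('top')[1];K,C=cam('top');P=cloud(d,K,C).reshape(-1,3)
q=P[(P[:,2]>36)&(P[:,2]<52)&(P[:,0]>430)&(P[:,0]<600)&(P[:,1]<-220)&(P[:,1]>-470)]
t=q[:,1]+344.9-(-(0.3)*0)  # split along tray y
s=(q[:,:2]-[513,-344.9])@np.array([-np.sin(.302),np.cos(.302)])
for m in(s>0,s<0): print('bar',rect(q[m][:,:2]),np.median(q[m][:,2]))
E
python3 goal.py 513 -345 150 0.302 0
```

```text
clock: 15.95
eef_pos: [578.2, -13.0, 58.4]
eef_rot: [-3.139, 0.001, 1.281]
wrist_force: [-0.6, -0.4, 0.2]
finger_gap: 74.0
finger_force: 0.0
eef_pos: [579.1, -13.0, 192.3]
eef_pos: [579.7, -13.0, 192.5]
board [[-35.00846452 -58.03888916]
 [ 34.97921705 103.84966714]] 64.28779584926883
plane [-8.39866917e-04  2.44597170e-03  6.41624067e+01]
(array([ 0., 22.]), 70.6, 163.9, np.float64(-0.0007))
rack [[-42.75400683  84.41760591]
 [ 42.7043094  111.81444633]]
bar (array([ 493.6, -282.4]), 59.9, 94.9, np.float64(0.395)) 44.332809032551495
bar (array([ 530.8, -407.5]), 60.4, 97.1, np.float64(0.3656)) 44.683227183630606
row [-336.9, 32.3, 38.9] [-0.003, 0.0, -0.592] tooldir [ 0.  0. -1.]
```

```bash
python3 goal.py 493.6 -282.4 150 0.395 0; echo '[[[-40, 5, 10, 0, 0, -0.14], [-84, 5, 15, 0, 0, -0.28], [-130, 5, 25, 0, 0, -0.42], [-170, 0, 35, 0, 0, -0.55], [-210, -5, 42, 0, 0, -0.68]]]' > rows.txt && python3 nudge.py rows.txt 88|grep pos; python3 goal.py 493.6 -282.4 150 0.395 0
```

```text
row [-282.4, -4.2, 38.9] [-0.003, 0.0, -0.685] tooldir [ 0.  0. -1.]
eef_pos: [512.0, -213.9, 144.7]
row [-56.1, -43.4, -5.3] [-0.005, -0.003, 0.0] tooldir [ 0.  0. -1.]
```

```bash
echo '[[[-28, -22, -3, 0, 0, 0], [-56, -43, -3, 0, 0, 0], [-56, -43, -3, 0, 0, 0], [-56, -43, -3, 0, 0, 0]]]' > rows.txt && python3 nudge.py rows.txt|grep -E 'pos|rot|gap'
cat > bars.py <<'E'
from h import *
import sys
T,p,d=shoot(sys.argv[1]);K,C=cam('wrist',T);P=cloud(d,K,C).reshape(-1,3)
q=P[(P[:,2]>38)&(P[:,2]<52)&(P[:,0]>430)&(P[:,0]<600)&(P[:,1]<-220)&(P[:,1]>-470)]
s=(q[:,:2]-[513,-344.9])@np.array([-np.sin(.302),np.cos(.302)])
for m in(s>0,s<0):
    if m.sum()>50: print('bar',m.sum(),rect(q[m][:,:2]),np.median(q[m][:,2]))
E
python3 bars.py w6; python3 goal.py 493.6 -282.4 24 0.395 0
```

```text
eef_pos: [494.5, -280.8, 148.6]
eef_rot: [-3.138, -0.003, 1.96]
finger_gap: 87.8
bar 7005 (array([ 492.7, -282.7]), 60.5, 93.5, np.float64(0.3956)) 44.14672703061137
bar 3202 (array([ 523.7, -390.8]), 58.2, 60.2, np.float64(-1.2024)) 44.06978227357962
row [-1.8, -1.6, 124.8] [-0.004, -0.002, -0.005] tooldir [ 0.  0. -1.]
```

```bash
echo '[[[-1, -1.5, 40, 0, 0, 0], [-1.5, -2, 80, 0, 0, 0], [-1.5, -2, 110, 0, 0, 0], [-1.5, -2, 122, 0, 0, 0], [-1.5, -2, 125, 0, 0, 0]]]' > rows.txt && python3 nudge.py rows.txt|grep -E 'pos|force'; echo '[[[0, 0, 0, 0, 0, 0], [0, 0, 0, 0, 0, 0], [0, 0, 0, 0, 0, 0], [0, 0, 0, 0, 0, 0], [0, 0, 0, 0, 0, 0]]]' > rows.txt && python3 nudge.py rows.txt 54 25; echo '[[[0, 0, 0, 0, 0, 0], [0, 0, 0, 0, 0, 0]]]' > rows.txt && python3 nudge.py rows.txt
```

```text
eef_pos: [493.4, -282.0, 23.9]
wrist_force: [1.0, -0.1, 1.5]
finger_force: 0.0
clock: 18.6
eef_pos: [493.9, -283.4, 25.7]
eef_rot: [-3.139, 0.0, 1.961]
wrist_force: [-1.3, 0.9, 6.5]
finger_gap: 60.1
finger_force: 25.0
clock: 18.8
eef_pos: [493.9, -283.4, 25.8]
eef_rot: [-3.139, 0.0, 1.961]
wrist_force: [-1.8, 1.7, 6.6]
finger_gap: 59.7
finger_force: 25.0
```

```bash
echo '[[[0, 0, -10, 0, 0, 0], [0, 0, -40, 0, 0, 0], [0, 0, -80, 0, 0, 0], [0, 0, -120, 0, 0, 0], [0, 0, -140, 0, 0, 0]]]' > rows.txt && python3 nudge.py rows.txt|grep -E 'pos|gap|for'; python3 hand.py; python3 goal.py 592.3 33.5 160 -0.289 0
```

```text
eef_pos: [494.6, -283.5, 169.1]
wrist_force: [0.1, 0.7, -1.7]
finger_gap: 59.9
finger_force: 25.0
2081 [[ 14.5  -6.8 -20.1]
 [ 33.9   0.1 -18.4]
 [ 47.6   6.9   4.8]]
(array([38.1,  0.1]), 13.8, 16.0, np.float64(1.5702)) [ 1.48277777e-02 -1.93379303e+01]
row [256.7, 210.5, 10.0] [0.003, 0.005, 0.679] tooldir [ 0. -0. -1.]
```

```bash
echo '[[[36, 30, 2, 0, 0, 0.1], [72, 60, 4, 0, 0, 0.2], [108, 90, 6, 0, 0, 0.3], [144, 120, 8, 0, 0, 0.4], [180, 148, 8, 0, 0, 0.5]]]' > rows.txt && python3 nudge.py rows.txt|grep pos; python3 goal.py 592.3 33.5 160 -0.289 0
```

```text
eef_pos: [562.2, -58.4, 155.7]
row [94.7, 19.4, -4.4] [-0.004, 0.001, 0.175] tooldir [ 0. -0. -1.]
```

```bash
echo '[[[40, 8, 0, 0, 0, 0.1], [80, 16, 0, 0, 0, 0.17], [94, 19, 0, 0, 0, 0.175], [94, 19, 0, 0, 0, 0.175], [94, 19, 0, 0, 0, 0.175]]]' > rows.txt && python3 nudge.py rows.txt|grep -E 'pos|rot'; python3 goal.py 592.3 33.5 84 -0.289 0
```

```text
eef_pos: [591.2, 30.3, 156.0]
eef_rot: [-3.138, 0.002, 1.287]
row [3.5, 0.5, 72.0] [-0.003, 0.002, 0.005] tooldir [ 0. -0. -1.]
```

```bash
echo '[[[3, 0.5, 15, 0, 0, 0.005], [3, 0.5, 35, 0, 0, 0.005], [3, 0.5, 55, 0, 0, 0.005], [3, 0.5, 58, 0, 0, 0.005], [3, 0.5, 58, 0, 0, 0.005]]]' > rows.txt && python3 nudge.py rows.txt|grep -E 'pos|rot'; python3 goal.py 592.3 33.5 84 -0.289 0
```

```text
eef_pos: [592.3, 33.1, 97.8]
eef_rot: [-3.138, 0.002, 1.28]
row [0.4, -0.1, 13.8] [-0.004, 0.002, -0.002] tooldir [ 0. -0. -1.]
```

```bash
echo '[[[0.4, 0, 5, 0, 0, 0], [0.4, 0, 10, 0, 0, 0], [0.4, 0, 15, 0, 0, 0], [0.4, 0, 16, 0, 0, 0]]]' > rows.txt && python3 nudge.py rows.txt|grep -E 'pos|wrist'; for i in 1 2; do echo '[[[0, 0, 0.5, 0, 0, 0], [0, 0, 1, 0, 0, 0], [0, 0, 1, 0, 0, 0]]]' > rows.txt && python3 nudge.py rows.txt|grep -E 'pos|wrist';done
```

```text
eef_pos: [592.5, 34.1, 81.9]
wrist_force: [-1.1, 0.6, -1.8]
eef_pos: [592.8, 34.2, 81.6]
wrist_force: [-0.4, -1.0, -1.6]
eef_pos: [592.7, 34.1, 80.4]
wrist_force: [0.1, 0.1, -1.5]
```

```bash
for i in 1 2 3; do echo '[[[0, 0, 0.3, 0, 0, 0], [0, 0, 0.6, 0, 0, 0], [0, 0, 0.6, 0, 0, 0]]]' > rows.txt && python3 nudge.py rows.txt|grep -E 'pos|wrist';done
```

```text
eef_pos: [592.7, 34.1, 79.8]
wrist_force: [-0.4, -0.2, -0.9]
eef_pos: [592.7, 34.1, 79.2]
wrist_force: [0.0, 0.7, -1.2]
eef_pos: [592.7, 34.1, 78.6]
wrist_force: [-0.5, -0.4, -1.1]
```

```bash
for i in 1 2; do echo '[[[0, 0, 0.3, 0, 0, 0], [0, 0, 0.6, 0, 0, 0], [0, 0, 0.6, 0, 0, 0]]]' > rows.txt && python3 nudge.py rows.txt|grep -E 'pos|wrist';done
```

```text
eef_pos: [592.7, 34.1, 78.0]
wrist_force: [0.5, 0.1, -0.4]
eef_pos: [592.8, 34.1, 77.7]
wrist_force: [-2.7, -0.8, 3.1]
```

Contact felt at 77.8 mm. Releasing, rising, and going to bar B.

```bash
echo '[[[0, 0, 0, 0, 0, 0], [0, 0, 0, 0, 0, 0], [0, 0, 0, 0, 0, 0]]]' > rows.txt && python3 nudge.py rows.txt 74|grep -E 'gap|for'; echo '[[[0, 0, -15, 0, 0, 0], [0, 0, -40, 0, 0, 0], [0, 0, -75, 0, 0, 0], [0, 0, -100, 0, 0, 0], [0, 0, -110, 0, 0, 0]]]' > rows.txt && python3 nudge.py rows.txt|grep pos; echo '[[[0, 0, 0, 0, 0, 0]]]' > rows.txt && python3 nudge.py rows.txt|grep pos
cat > rk.py <<'E'
from h import *
import sys
T,p,d=shoot(sys.argv[1]);a=-.289
for n,D in(('wrist',d),('top',manip.camera('top')[1])):
    K,C=cam(n,T);Q=cloud(D,K,C).reshape(-1,3);l=(Q[:,:2]-[578.4,-13])@np.array([[np.cos(a),-np.sin(a)],[np.sin(a),np.cos(a)]])
    for s in(1,-1):
        b=(Q[:,2]>91.5)&(Q[:,2]<104)&(abs(l[:,0])<36)&(s*l[:,1]>-3)&(abs(l[:,1])<104)
        if b.sum()>30: print(n,'bar',b.sum(),rect(l[b]),np.percentile(l[b],[1,99],axis=0).round(1).tolist(),np.median(Q[b,2]), 'slope',np.linalg.lstsq(np.c_[l[b],np.ones(b.sum())],Q[b,2],rcond=None)[0][:2].round(3))
    b=(Q[:,2]>58)&(Q[:,2]<72)&(abs(l[:,0])<31)&(abs(l[:,1])<99)
    if b.sum()>30: print(n,'board',b.sum(),np.median(Q[b,2]))
E
python3 rk.py w7; python3 goal.py 530.8 -407.5 150 0.366 0
```

```text
wrist_force: [0.2, 0.5, -0.5]
finger_gap: 73.6
finger_force: 0.0
eef_pos: [593.9, 34.2, 191.2]
eef_pos: [593.5, 34.2, 189.0]
wrist bar 7408 (array([-3. , 52.1]), 71.4, 97.4, np.float64(-0.0599)) [[-27.9, 5.6], [29.7, 95.8]] 96.22797241689395 slope [-0.001 -0.005]
wrist board 4586 64.28363022445481
top bar 91 (array([ 1.3, 21. ]), 26.7, 45.3, np.float64(-1.2877)) [[-21.4, 3.6], [23.4, 28.3]] 96.9045191385369 slope [0.018 0.06 ]
top board 481 64.39049825365191
row [-440.8, 67.2, 36.8] [-0.004, 0.0, -0.656] tooldir [ 0.  0. -1.]
```

```bash
echo '[[[-45, 7, 4, 0, 0, -0.1], [-90, 14, 8, 0, 0, -0.2], [-135, 21, 12, 0, 0, -0.3], [-180, 28, 16, 0, 0, -0.4], [-225, 35, 20, 0, 0, -0.5]]]' > rows.txt && python3 nudge.py rows.txt 88|grep pos; python3 goal.py 530.8 -407.5 150 0.366 0
```

```text
eef_pos: [561.1, -193.0, 165.8]
row [-203.2, -75.1, 15.9] [-0.005, -0.002, -0.152] tooldir [ 0.  0. -1.]
```

```bash
echo '[[[-44, -16, 4, 0, 0, -0.08], [-88, -32, 8, 0, 0, -0.15], [-132, -48, 12, 0, 0, -0.15], [-176, -64, 14, 0, 0, -0.15], [-203, -75, 14, 0, 0, -0.15]]]' > rows.txt && python3 nudge.py rows.txt|grep pos;echo '[[[0, 0, 0, 0, 0, 0], [0, 0, 0, 0, 0, 0]]]' > rows.txt && python3 nudge.py rows.txt|grep -E 'pos|rot'; python3 bars.py w8; python3 goal.py 530.5 -407.7 24 0.366 0
```

```text
eef_pos: [529.5, -408.2, 151.2]
eef_pos: [530.6, -405.4, 152.0]
eef_rot: [-3.138, -0.003, 1.93]
bar 6788 (array([ 529.9, -407.6]), 60.6, 92.8, np.float64(0.3633)) 44.16790044659663
row [-2.9, -1.1, 128.5] [-0.004, -0.002, -0.006] tooldir [ 0.  0. -1.]
```

```bash
echo '[[[-1, -1, 40, 0, 0, -0.01], [-1.5, -1, 80, 0, 0, -0.01], [-2, -1, 112, 0, 0, -0.01], [-2, -1, 125, 0, 0, -0.01], [-2, -1, 128, 0, 0, -0.01]]]' > rows.txt && python3 nudge.py rows.txt|grep -E 'pos|force'; echo '[[[0, 0, 0, 0, 0, 0], [0, 0, 0, 0, 0, 0], [0, 0, 0, 0, 0, 0], [0, 0, 0, 0, 0, 0], [0, 0, 0, 0, 0, 0]]]' > rows.txt && python3 nudge.py rows.txt 54 25|grep gap; echo '[[[0, 0, 0, 0, 0, 0], [0, 0, 0, 0, 0, 0]]]' > rows.txt && python3 nudge.py rows.txt; echo '[[[0, 0, -10, 0, 0, 0], [0, 0, -40, 0, 0, 0], [0, 0, -80, 0, 0, 0], [0, 0, -120, 0, 0, 0], [0, 0, -140, 0, 0, 0]]]' > rows.txt && python3 nudge.py rows.txt|grep -E 'pos|gap|for'; python3 hand.py; python3 goal.py 564.5 -60 160 -0.289 0
```

```text
eef_pos: [530.5, -406.6, 24.6]
wrist_force: [-0.3, -0.1, -1.0]
finger_force: 0.0
finger_gap: 59.6
clock: 26.8
eef_pos: [530.9, -408.2, 26.9]
eef_rot: [-3.139, 0.0, 1.941]
wrist_force: [-1.9, 1.3, 5.1]
finger_gap: 59.8
finger_force: 25.0
eef_pos: [531.5, -408.4, 170.4]
wrist_force: [0.6, 0.8, -1.7]
finger_gap: 59.8
finger_force: 25.0
2042 [[ 14.4  -6.9 -18.9]
 [ 33.6   0.1 -17.2]
 [ 47.4   6.7   6.1]]
(array([37.4,  0.1]), 13.7, 14.9, np.float64(-1.5603)) [ 1.63725753e-02 -1.82547416e+01]
row [313.5, 156.4, 10.9] [0.003, 0.006, 0.659] tooldir [ 0. -0. -1.]
```

```bash
echo '[[[44, 22, 2, 0, 0, 0.1], [88, 44, 4, 0, 0, 0.2], [132, 66, 5, 0, 0, 0.3], [176, 88, 6, 0, 0, 0.4], [220, 110, 6, 0, 0, 0.5]]]' > rows.txt && python3 nudge.py rows.txt|grep pos; python3 goal.py 564.2 -60.9 160 -0.289 0
```

```text
eef_pos: [553.3, -160.9, 158.9]
row [100.6, -2.6, -1.1] [-0.004, 0.001, 0.155] tooldir [ 0. -0. -1.]
```

```bash
echo '[[[40, -1, 0, 0, 0, 0.1], [80, -2, 0, 0, 0, 0.155], [98, -3, 0, 0, 0, 0.155], [98, -3, 0, 0, 0, 0.155], [98, -3, 0, 0, 0, 0.155]]]' > rows.txt && python3 nudge.py rows.txt|grep -E 'pos|rot'; python3 goal.py 564.2 -60.9 102 -0.289 0
```

```text
eef_pos: [563.4, -65.7, 159.2]
eef_rot: [-3.138, 0.002, 1.287]
row [4.9, -0.4, 57.2] [-0.003, 0.002, 0.005] tooldir [ 0. -0. -1.]
```

```bash
echo '[[[3, -0.4, 12, 0, 0, 0.005], [3.5, -0.4, 28, 0, 0, 0.005], [3.5, -0.4, 35, 0, 0, 0.005], [3.5, -0.4, 35, 0, 0, 0.005], [3.5, -0.4, 35, 0, 0, 0.005]]]' > rows.txt && python3 nudge.py rows.txt|grep -E 'pos|rot'; python3 goal.py 564.2 -60.9 84 -0.289 0
```

```text
eef_pos: [564.2, -62.4, 124.7]
eef_rot: [-3.139, 0.001, 1.28]
row [1.4, -0.3, 40.7] [-0.003, 0.001, -0.002] tooldir [ 0. -0. -1.]
```

```bash
echo '[[[1, 0, 12, 0, 0, 0], [1, 0, 24, 0, 0, 0], [1, 0, 34, 0, 0, 0], [1, 0, 39, 0, 0, 0], [1, 0, 41, 0, 0, 0]]]' > rows.txt && python3 nudge.py rows.txt|grep -E 'pos|wrist'; for i in 1 2; do echo '[[[0, 0, 0.5, 0, 0, 0], [0, 0, 1, 0, 0, 0], [0, 0, 1, 0, 0, 0]]]' > rows.txt && python3 nudge.py rows.txt|grep -E 'pos|wrist';done
```

```text
eef_pos: [564.1, -60.9, 82.7]
wrist_force: [0.3, 1.4, -0.9]
eef_pos: [564.5, -61.1, 82.9]
wrist_force: [0.1, 0.5, -2.6]
eef_pos: [564.3, -61.0, 81.6]
wrist_force: [0.4, -0.1, -1.1]
```

```bash
for i in 1 2 3; do echo '[[[0, 0, 0.3, 0, 0, 0], [0, 0, 0.6, 0, 0, 0], [0, 0, 0.6, 0, 0, 0]]]' > rows.txt && python3 nudge.py rows.txt|grep -E 'pos|wrist';done
```

```text
eef_pos: [564.3, -61.0, 80.9]
wrist_force: [-0.2, 0.3, -1.1]
eef_pos: [564.3, -61.0, 80.3]
wrist_force: [0.3, -0.9, -1.7]
eef_pos: [564.3, -61.0, 79.7]
wrist_force: [-0.1, 0.9, -2.2]
```

```bash
for i in 1 2; do echo '[[[0, 0, 0.3, 0, 0, 0], [0, 0, 0.6, 0, 0, 0], [0, 0, 0.6, 0, 0, 0]]]' > rows.txt && python3 nudge.py rows.txt|grep -E 'pos|wrist';done
```

```text
eef_pos: [564.3, -61.0, 79.1]
wrist_force: [-0.0, 0.3, -1.5]
eef_pos: [564.3, -61.0, 78.8]
wrist_force: [-3.0, 0.3, 3.2]
```

```bash
echo '[[[0, 0, 0, 0, 0, 0], [0, 0, 0, 0, 0, 0], [0, 0, 0, 0, 0, 0]]]' > rows.txt && python3 nudge.py rows.txt 74|grep -E 'gap|for'; echo '[[[0, 0, -15, 0, 0, 0], [0, 0, -40, 0, 0, 0], [0, 0, -75, 0, 0, 0], [0, 0, -115, 0, 0, 0], [0, 0, -140, 0, 0, 0]]]' > rows.txt && python3 nudge.py rows.txt|grep pos; echo '[[[-40, 0, 0, 0, 0, 0], [-80, 0, 0, 0, 0, 0], [-110, 0, 0, 0, 0, 0], [-110, 0, 0, 0, 0, 0]]]' > rows.txt && python3 nudge.py rows.txt|grep pos; python3 rk.py w9;python3 - <<'E'
import cv2
from h import *
p=manip.camera('scene')[0];cv2.imwrite('pics/fin.png',p[130:280,160:360,::-1].repeat(3,0).repeat(3,1));cv2.imwrite('pics/w9b.png',cv2.resize(cv2.imread('pics/w9.png'),(768,576)))
E
```

```text
wrist_force: [0.3, 0.3, -0.9]
finger_gap: 73.5
finger_force: 0.0
eef_pos: [565.1, -61.0, 221.5]
eef_pos: [532.4, -169.1, 218.7]
wrist bar 7659 (array([ -2.5, -54.5]), 66.5, 85.3, np.float64(-0.0051)) [[-28.2, -95.4], [29.5, -13.2]] 96.25951333314134 slope [-0.001  0.005]
top bar 583 (array([ 3.4, 50.4]), 64.8, 106.1, np.float64(0.0125)) [[-27.9, 3.7], [29.7, 95.4]] 96.18953174761009 slope [0.005 0.003]
top bar 592 (array([ -0. , -51.8]), 64.1, 107.0, np.float64(-0.0792)) [[-28.6, -95.3], [29.1, -3.3]] 96.69879086026947 slope [0.007 0.001]
top board 65 64.38008007653843
```

View pics/w9b.png

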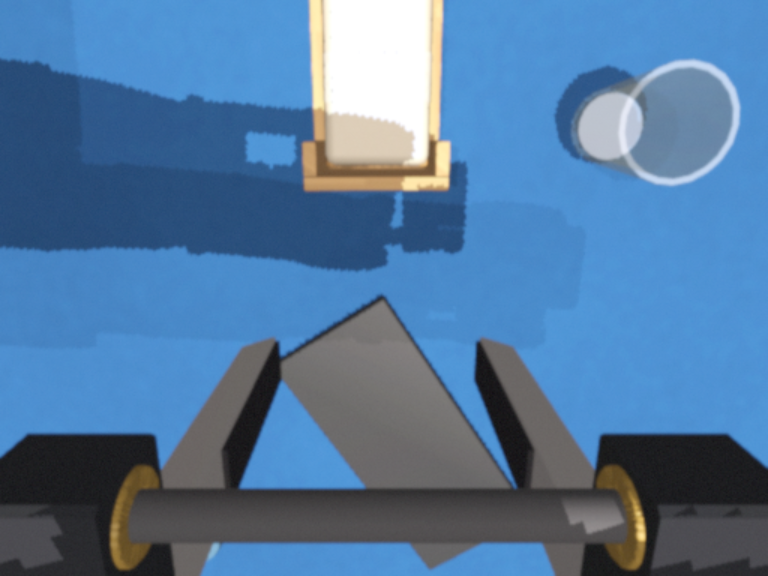

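View pics/fin.png

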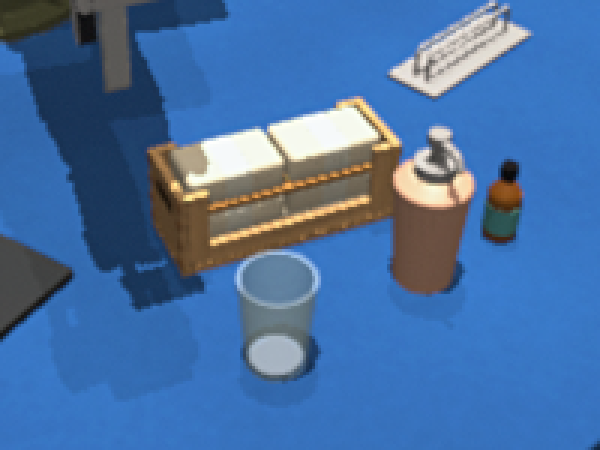

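The wrist view shows the end of the rack at (375,165) with a bar lying inside it. The scene crop shows the board level in the rack at about (290,190), with both bars flat and end to end at (230,165) and (325,140). The bystanders are upright and the robot is clear, so I'm handing in.

```bash
python3 -c "
from cell import manip
print(manip.read_state()['clock'],manip.sign_off())"
```

```text
the job is handed in; nothing more can be done
32.8 None
```

The job is handed in at 32.8 s: the board lies flat on the soap and both bars lie flat on it, end to end between the corners, with the dispenser, bottle and tumbler standing where they were; to turn it flat, I first laid the board on the counter, where one edge dropped about 11 mm, then regrasped it across its width.

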